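Load the creasing gauge, click its carriage into the notch and hold it

TASK

Take the bone folder out of its wooden rest and push it down, on edge and roughly centred, into both slotted posts of the creasing gauge's carriage until it sits on the slot floors, then let go of it. Then take the carriage by its black grip plate and slide it along the rods towards the notch block until its spring ball clicks into the notch between the two ridges. Finish while still gripping the plate with the carriage resting in the notch, so that I can tighten the clamp; leave the wax block, the tape measure and the dye tin where they are.

Things in the scene. Friction and masses are not known exactly. Their poses are not given: they have to be found in the camera images.
- bone_folder: Bone folder, a cream flat strip 153 mm long, 22 mm wide, 8 mm thick, slightly pointed at one end, about 25 g. It starts on its long edge in the wooden rest. Origin: centre of one broad face. Its y axis runs along its length, x across its width (vertical at the start), z through its thickness (level at the start).
- folder_mid (a point): Middle of the bone folder (centre of its length, width and thickness); at the start 11 mm above the rest's slot floor and 41 mm above the table. Axes as the folder's body.
- rest: Wooden rest fixed to the table: base 44 x 110 x 8 mm, two slotted posts 12 mm thick, 34 mm either side of its middle along its y axis, with 56 mm free between them for the fingers. Slots 11.5 mm wide run along y; floor 30 mm, straight walls to 42 mm, flared mouths to 50 mm above the table. Origin: centre of the underside, z up.
- gauge: Creasing gauge fixed to the table: dark steel base plate 124 x 260 x 10 mm carrying two steel rods along its y axis with grey end blocks (31 mm high). Origin: centre of the underside; z up; y along the rods. Its +y end points to the robot's left. The sewing machine and its lamp stand behind, from about x = 0.6 on: on the way between gauge and rest keep the hand at x = 0.38 to 0.42, clear of them.
- carriage: Aluminium carriage that slides on the rods with about 0.5 N, plate 76 (x) x 116 (y) mm, its top 36 mm above the table. Axes parallel to the gauge's: z up, y along the rods. Origin: at table height under the plate's centre. It starts near the -y end of the rods; the notch lies 40 to 100 mm further in +y.
- holder_slot (a point): Centre of the carriage's slot holder, midway between its two posts, at slot floor height, [0, 40, 48] mm in the carriage frame. Posts 12 mm thick, 32 mm either side along x, 52 mm free between them for the fingers. Slots 11.5 mm wide run along x; straight walls to 60 mm, flared mouths to 68 mm above the table. Axes as the carriage.
- grip_mid (a point): Point inside the carriage's upright black plastic grip plate, on its middle, 66 mm above the table, [0, -40, 66] mm in the carriage frame: pinch it here, fingers closing along y. The plate is 12 mm thick along y (the sliding direction), 36 mm wide along x, its top 84 mm above the table; its foot, up to 44 mm, is 22 mm thick. Axes as the carriage.
- pointer (a point): Point below the carriage's small pointer tab, on the line of its spring ball, [-44, 0, 22.5] mm in the carriage frame. The ball drops into the notch when pointer and notch have the same y (gauge axes). Passing a ridge takes about 10 N; let go within 3 mm of the notch, the carriage is centred by the ball to about 1 mm.
- notch (a point): Middle of the notch, at ridge-top height, on the light metal notch block (36 x 36 mm) clamped to the base plate beside the rods, on the gauge's -x side (towards the robot). Two half-round brass ridges 10.6 mm apart cross the block along x; the notch is between them. Its setting along the rods differs each time; it does not move in the work.
- wax_block: Yellow beeswax block, 33 x 51 x 23 mm, bystander. Origin: centre of the underside.
- tape_roll: Rolled tape measure with pink ends, 79 x 62 x 30 mm, bystander. Origin: centre of the underside.
- dye_tin: Round dark dye tin, 72 mm across, 41 mm high, bystander. Origin: centre of the underside.

How it is judged:
On the way:
1. the bone folder sits on edge on the floors of both slots and is let go, before the carriage has reached the notch (x of folder_mid in the frame of carriage between -0.025 and 0.025 m and y of folder_mid in the frame of carriage between 0.036 and 0.044 m and z of folder_mid in the frame of carriage between 0.055 and 0.063 m and angle between the y axis of bone_folder and the x axis of carriage, either way round below 0.1 rad and angle between the x axis of bone_folder and the z axis of carriage, either way round below 0.2 rad and contact force between the fingers and bone_folder below 0.1 N and y of pointer in the frame of notch below -0.012 m), for 0.2 s.
At the end, for the whole second after the job is handed in: The folder stands on edge on both slot floors (height and sideways within 4 mm, centred within 25 mm, along the slots within 0.1 rad, upright within 0.2 rad); pointer within 3 mm of the notch, carriage still; the fingers grip the grip plate with over 2 N and do not touch the folder (x of folder_mid in the frame of carriage between -0.025 and 0.025 m and y of folder_mid in the frame of carriage between 0.036 and 0.044 m and z of folder_mid in the frame of carriage between 0.055 and 0.063 m and angle between the y axis of bone_folder and the x axis of carriage, either way round below 0.1 rad and angle between the x axis of bone_folder and the z axis of carriage, either way round below 0.2 rad and y of pointer in the frame of notch between -0.003 and 0.003 m and contact force between the fingers and carriage above 2 N and distance between the grasp point and grip_mid below 0.035 m and linear speed of carriage below 0.005 m/s and contact force between the fingers and bone_folder below 0.1 N); the arm keeps its last pose, push and grip.
It fails at once if the wax block is moved more than 2 cm (distance of wax_block from where it was at the start of the episode above 0.02 m).
It fails at once if the tape roll is moved more than 2 cm (distance of tape_roll from where it was at the start of the episode above 0.02 m).
It fails at once if the dye tin is moved more than 2 cm (distance of dye_tin from where it was at the start of the episode above 0.02 m).
It also fails if it takes over 72 s, if anything falls off the work surface, if the arm or the gripper's body presses on something with over 40 N, if the wrist force passes 120 N, or if a joint passes its speed limit or range.

ROBOT

A 6-joint arm with a two-finger parallel gripper is mounted at the origin on a cart in front of the work surface, level with it; the furniture and walls round the work are solid. World frame = base frame: x ahead of the robot, y to its left, z up, the work surface at z = 0. Lengths are in m, angles in rad, forces in N, time in s.
With the tool pointing down it reaches from about 0.275 to 0.725 m from the base axis. Payload 5.6 kg.
Tool frame: the origin (TCP) lies between the finger pads; the fingertips stand 14 mm ahead of it and the grasp point (between the pads) lies 5 mm behind it (tip_extent is the distance from the TCP to the fingertips, in m); y points along the fingers, x is the direction in which the jaws open and shut, and the axes are right-handed (so a half turn about y gives the same grasp; the last joint's range is limited). The gripper opens to 85 mm and grips with 20 to 120 N. Pads are 22 mm wide; open, the fingers measure 114 mm over their backs; the gripper's body (76 mm by 85 mm) begins 54 mm behind the grasp point. The pads swing forward as they close: fully open they stand 13 mm farther back than shut.
Start: joints at [-0.982, 0.255, 0.108, 0, -1.424, -0.285], TCP at [0.165, -0.525, 0.245] pointing down, gripper open.
Joint ranges: [-2.95, 2.95], [-1.21, 1.97], [-1.09, 1.5], [-2.87, 1.71], [-2.94, -0.07], [-3.05, 3.05]. Speed limits (rad/s): [2.57, 2.57, 3.14, 3.14, 3.14, 3.14].

INTERFACE

Orientations are given as a rotation vector (axis times angle).
In Python, from plant import * gives the robot as it stands.
- The arm moves only by the tool carry_out, never from a script. Its argument "rows" is a list of rows, each a list of 3 entries, a list of its own where there are three numbers: the turn, a rotation vector about the tool's x, y, z in degrees, then the shift along the tool's x, y, z in m, then the opening, from 0 (shut) to 1 (fully open). In form: [[[ax, ay, az], [x, y, z], claw], ...]. A call has 1 to 8 rows; each row is the pose to reach, as a shift and turn from the pose measured when the call began, along the tool's axes at that moment; what a row does not reach only later rows make up. A row lasts 1/10 s, in which the tool goes at most 50 mm and 8.59 degrees, less where a joint would pass 70% of its speed; a pose out of reach is approached as far as the arm can. A call with a gripper value outside its range is refused whole. The fingers move at their own pace and stop on an object; the grip force is fixed at half the most. Time passes only in rows, so rows that repeat a pose let the fingers close. It gives the time, the measured TCP pose, the force and the opening at its end, in the units of the state.
- read_state(): the state, without advancing time (a new reading comes with each control period).
- snapshot(name): name is "side" or "top" or "wrist"; returns a dict with "image" (400x640x3 uint8, red, green, blue), "fx", "fy", "cx", "cy" (pixels), "world_to_cam" (4x4, takes a point from world to camera coordinates). Camera axes: x right, y down, z forward; pixel columns grow to the right and rows downward; lengths in m; the calibration is good to about 2 mm. A picture is of the moment at which its call begins. There is no depth.
- sign_off(): hands the job in, once; it reports no verdict.
Trained networks look in the newest picture that a camera, given by its name, has taken for a name from the list of things; names that differ only in an ending like _2 or _b are one class to them, and where a whole thing is asked for, a point or a joint stands for the part that bears it (a point fixed in the world has none). Each returns a list of dicts, best first, with "conf" (0 to 1); they miss things now and then, are a little off and sometimes report something else, mostly with a low value. They report only what shows in the picture. A call takes as long as a camera call.
- look_for(label, camera): "rect" ([left, top, width, height] in pixels, round what is visible of it).
The state is a dict: "time_s": time; "joint_positions": joint angles; "joint_velocities": joint speeds; "tau": joint torques, N m; "ee_pos": TCP position; "ee_rot": TCP orientation; "contact_force": force on the tool from outside, world axes, zero at the start; "torque": the same for the moment, N m; "grip_width": opening from 0.0 (shut) to 1.0 (fully open).
Only numpy, scipy, OpenCV 4.12 (cv2) and the standard library are available. Lean on these libraries where they do the work, as an engineer would, in place of code of your own. Each camera call takes 0.05 s, during which the arm holds its last target.

## Working session

There is one attempt and no reset: what is moved stays moved. The work goes in short steps, Python scripts to look and compute and a tool call to move; the robot and the scene stay as the last step left them, time stands still between calls to the robot, and variables do not carry over. Pictures are saved under pics/ and viewed, and the job is handed in when it is done.

Besides the shell and the picture viewer there is one more tool, called after "Emit:" as name(argument=value, ...) on one line, values as JSON. carry_out: Moves the arm, as the interface text tells. Its arguments: {"type":"object","properties":{"rows":{"type":"array"}},"required":["rows"]}

```bash
ls; mkdir -p pics; cat > h.py <<'E'
from plant import *
import numpy as np, cv2
from scipy.spatial.transform import Rotation as R
def snap(n,f):
    s=snapshot(n); cv2.imwrite('pics/'+f,s['image'][:,:,::-1]); return s
def P(s):
    K=np.array([[s['fx'],0,s['cx']],[0,s['fy'],s['cy']],[0,0,1]]); return K@np.array(s['world_to_cam'])[:3]
def proj(s,p):
    q=P(s)@np.r_[p,1]; return q[:2]/q[2]
def onz(s,uv,z):
    M=P(s); H=M[:,[0,1,3]].copy(); H[:,2]+=M[:,2]*z
    q=np.linalg.solve(H,np.r_[uv,1]); return q[:2]/q[2]
def tri(s1,u1,s2,u2):
    X=cv2.triangulatePoints(P(s1),P(s2),np.float64(u1).reshape(2,1),np.float64(u2).reshape(2,1)).ravel(); return X[:3]/X[3]
E
cat > a.py <<'E'
from h import *
import pickle
ss={}
for n in ['side','top','wrist']:
    s=snap(n,'a_%s.png'%n); ss[n]=s
    print(n,np.round(s['world_to_cam'],3).tolist(),s['fx'])
    for l in ['bone_folder','folder_mid','rest','gauge','carriage','holder_slot','grip_mid','pointer','notch','wax_block','tape_roll','dye_tin']:
        r=look_for(l,n); print(l,[(np.round(d['rect']).tolist(),round(d['conf'],2)) for d in r[:2]])
pickle.dump(ss,open('a.pkl','wb'))
print(read_state())
E
python3 a.py
```

```text
pics
side [[-0.988, -0.151, -0.007, 0.441], [-0.081, 0.573, -0.816, 0.102], [0.128, -0.806, -0.578, 1.366], [0.0, 0.0, 0.0, 1.0]] 415.81248799404915
bone_folder [([296.0, 266.0, 21.0, 38.0], 0.56), ([321.0, 142.0, 16.0, 26.0], 0.53)]
folder_mid [([297.0, 266.0, 25.0, 42.0], 0.49)]
rest [([299.0, 272.0, 25.0, 41.0], 0.58)]
gauge [([310.0, 139.0, 35.0, 50.0], 0.62)]
carriage [([321.0, 140.0, 21.0, 31.0], 0.87)]
holder_slot [([318.0, 142.0, 21.0, 27.0], 0.66), ([295.0, 266.0, 27.0, 41.0], 0.46)]
grip_mid [([317.0, 142.0, 24.0, 28.0], 0.83)]
pointer [([320.0, 142.0, 21.0, 26.0], 0.74)]
notch [([335.0, 169.0, 9.0, 8.0], 0.48)]
wax_block [([356.0, 145.0, 14.0, 8.0], 0.44)]
tape_roll [([300.0, 319.0, 31.0, 23.0], 0.92)]
dye_tin []
top [[0.03, -1.0, 0.001, -0.06], [-0.993, -0.03, -0.115, 0.485], [0.115, 0.002, -0.993, 1.608], [0.0, 0.0, 0.0, 1.0]] 424.2166752997292
bone_folder []
folder_mid [([221.0, 205.0, 20.0, 4.0], 0.4), ([187.0, 203.0, 18.0, 16.0], 0.2)]
rest [([214.0, 199.0, 20.0, 15.0], 0.8)]
gauge [([366.0, 180.0, 66.0, 35.0], 0.75)]
carriage [([394.0, 185.0, 33.0, 24.0], 0.72), ([21
[... 742 characters left out ...]
29.0], 0.94)]
tape_roll []
dye_tin []
{'time_s': 1.95, 'joint_positions': array([-9.82403430e-01,  2.55082841e-01,  1.08156236e-01,  1.39056224e-05,
       -1.42387401e+00, -2.84573660e-01]), 'joint_velocities': array([ 0.00048718, -0.00322198, -0.00281179, -0.00122456,  0.00138853,
       -0.00025413]), 'tau': array([ 6.37014164e-04, -3.86409473e+01,  2.38064164e+01,  5.36818743e+00,
       -9.34631207e-04,  6.66989331e-05]), 'ee_pos': array([ 0.16453988, -0.52479558,  0.24527698]), 'ee_rot': array([-1.04983909, -1.4293838 ,  1.42940412]), 'contact_force': array([0.32871256, 0.33069502, 0.04837199]), 'torque': array([-0.02388114,  0.0020607 ,  0.05413261]), 'grip_width': 0.9998558137191235}
```

View images.

```bash
python3 - <<'E'
import cv2
t=cv2.imread('pics/a_top.png');s=cv2.imread('pics/a_side.png')
cv2.imwrite('pics/a_topc.png',cv2.resize(t[160:260,170:480],None,fx=2.58,fy=2.58,interpolation=cv2.INTER_CUBIC))
cv2.imwrite('pics/a_sidec.png',cv2.resize(s[120:350,250:400],None,fx=2.6,fy=2.6,interpolation=cv2.INTER_CUBIC))
E
```

```text
(no output)
```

View pics/a_topc.png

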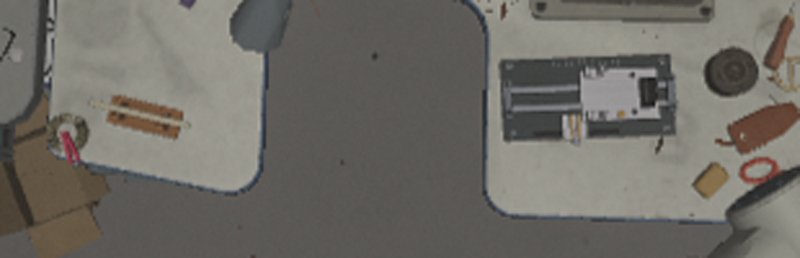

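View pics/a_sidec.png

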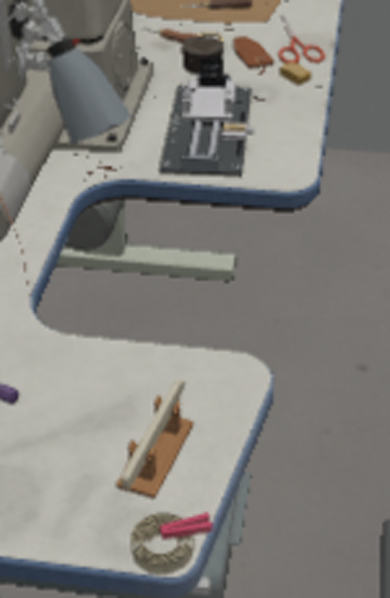

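View pics/a_top.png

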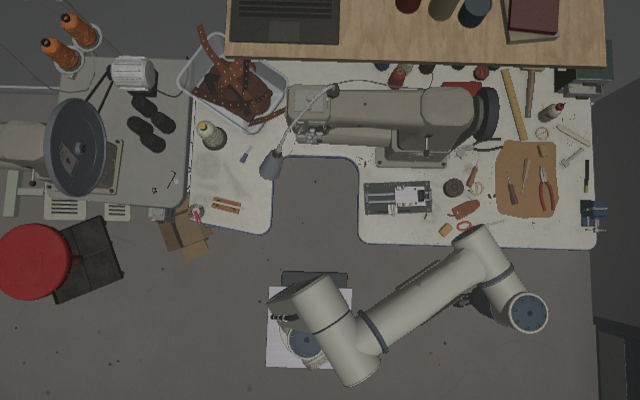

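View pics/a_wrist.png

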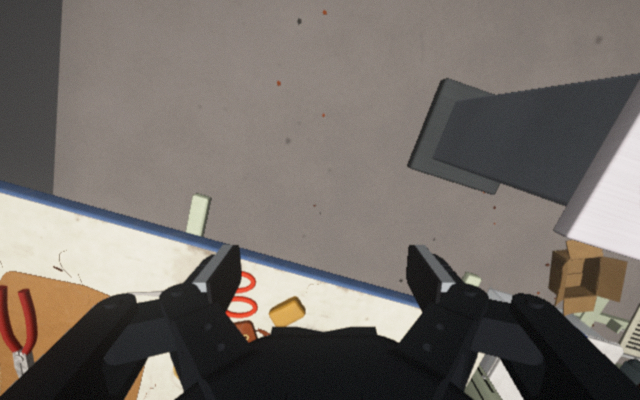

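```bash
python3 - <<'E'
import pickle
from h import *
from scipy.spatial.transform import Rotation as R
ss=pickle.load(open('a.pkl','rb'))
for l,uv in dict(rest=(224,206),car=(408,197),gauge=(399,198),wax=(445.5,233.5),tin=(452,190),tape=(195,212)).items(): print(l,onz(ss['top'],uv,.03))
for l,uv in dict(rest=(310,290),car=(331,156),notch=(339.5,173),wax=(363,149),tape=(315,330)).items(): print(l,onz(ss['side'],uv,.03))
M=R.from_rotvec([-1.04983909, -1.4293838 ,  1.42940412]).as_matrix();print(M)
print(np.linalg.inv(ss['wrist']['world_to_cam'])[:3,3])
E
```

```text
rest [0.44460529 0.33995073]
car [ 0.50053137 -0.36676778]
gauge [ 0.49561623 -0.33212539]
wax [ 0.36448597 -0.51086398]
tin [ 0.53282857 -0.53646376]
tape [0.41819656 0.44981992]
rest [0.45014745 0.34734374]
car [ 0.50542291 -0.39301211]
notch [ 0.45229169 -0.26396678]
wax [ 0.37914957 -0.47227991]
tape [0.41307058 0.47362027]
[[-2.99168641e-01 -1.38176151e-05 -9.54200254e-01]
 [ 9.54200254e-01 -4.06719260e-06 -2.99168641e-01]
 [ 2.52880933e-07 -1.00000000e+00  1.44015484e-05]]
[ 0.09877281 -0.5456142   0.37311558]
```

```bash
cat >> h.py <<'E'
def go(p,yaw,st=None):
    "target TCP world p, tool-x yaw in deg, tool y straight down -> turn (deg), shift"
    st=st or read_state()
    M=R.from_rotvec(st['ee_rot']).as_matrix()
    c,s=np.cos(np.radians(yaw)),np.sin(np.radians(yaw))
    T=np.array([[c,0,-s],[s,0,c],[0,-1,0]])
    print('t',round(st['time_s'],2),'pos',np.round(st['ee_pos'],4),'yaw',round(np.degrees(np.arctan2(M[1,0],M[0,0])),2),'F',np.round(st['contact_force'],1),'w',round(st['grip_width'],3),'q',np.round(st['joint_positions'],2))
    print('turn',np.round(np.degrees(R.from_matrix(M.T@T).as_rotvec()),2).tolist(),'shift',np.round(M.T@(np.array(p)-st['ee_pos']),4).tolist())
E
python3 -c "
from h import *
go([.4,-.34,.27],90)"
```

```text
t 1.95 pos [ 0.1645 -0.5248  0.2453] yaw 107.41 F [0.3 0.3 0. ] w 1.0 q [-0.98  0.26  0.11  0.   -1.42 -0.28]
turn [-0.0, 17.41, -0.0] shift [0.1059, -0.0247, -0.28]
```

Emit:
carry_out(rows=[[[0, 5.8, 0], [0.035, -0.008, -0.093], 1], [[0, 11.6, 0], [0.07, -0.016, -0.186], 1], [[0, 17.4, 0], [0.106, -0.025, -0.28], 1], [[0, 17.4, 0], [0.106, -0.025, -0.28], 1], [[0, 17.4, 0], [0.106, -0.025, -0.28], 1], [[0, 17.4, 0], [0.106, -0.025, -0.28], 1], [[0, 17.4, 0], [0.106, -0.025, -0.28], 1], [[0, 17.4, 0], [0.106, -0.025, -0.28], 1]])

```text
time_s: 2.75
ee_pos: [0.4009, -0.3391, 0.2702]
ee_rot: [-1.208, -1.211, 1.211]
contact_force: [-0.2, -0.6, -0.9]
grip_width: 1.0
```

```bash
cat > b.py <<'E'
from h import *
import pickle,sys
tag=sys.argv[1]
s=snap('wrist',tag+'.png'); s['tcp']=read_state()['ee_pos']
for l in sys.argv[2:]:
    r=look_for(l,'wrist'); print(l,[(np.round(d['rect'],1).tolist(),round(d['conf'],2)) for d in r[:2]])
pickle.dump(s,open(tag+'.pkl','wb'))
E
python3 b.py b1 carriage holder_slot grip_mid pointer notch; python3 -c "
from h import *
go([.4,-.34,.27],90)"
```

```text
carriage [([255.0, 212.0, 86.8, 72.4], 0.61), ([235.5, 194.5, 186.8, 90.4], 0.5)]
holder_slot [([256.7, 217.2, 83.9, 63.8], 0.73)]
grip_mid [([255.8, 216.6, 85.2, 65.6], 0.89)]
pointer [([255.7, 212.4, 84.2, 71.8], 0.66)]
notch [([329.9, 193.2, 27.0, 34.8], 0.85)]
t 3.05 pos [ 0.3992 -0.3406  0.2703] yaw 89.9 F [0.4 0.2 0.6] w 1.0 q [-0.41  0.2   0.1   0.   -1.47 -1.16]
turn [0.0, -0.1, -0.0] shift [0.0006, 0.0003, -0.0008]
```

View pics/b1.png

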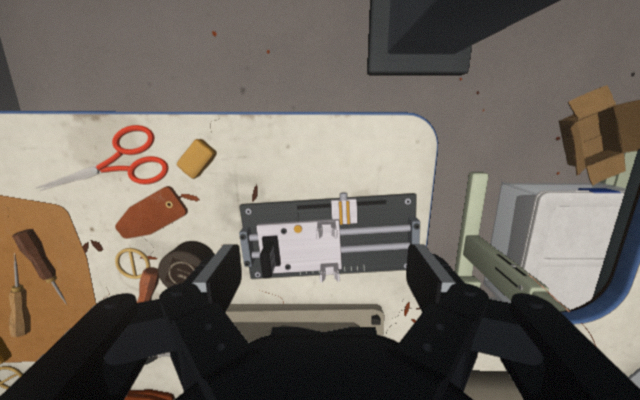

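Emit:
carry_out(rows=[[[0, 0, 0], [-0.025, 0.04, -0.025], 1], [[0, 0, 0], [-0.05, 0.08, -0.05], 1], [[0, 0, 0], [-0.05, 0.08, -0.05], 1], [[0, 0, 0], [-0.05, 0.08, -0.05], 1], [[0, 0, 0], [-0.05, 0.08, -0.05], 1], [[0, 0, 0], [-0.05, 0.08, -0.05], 1]])

```text
time_s: 3.65
ee_pos: [0.4492, -0.391, 0.1927]
ee_rot: [-1.214, -1.209, 1.208]
contact_force: [0.1, 0.5, -0.2]
grip_width: 1.0
```

```bash
python3 b.py b2 carriage notch
```

```text
carriage [([284.4, 191.8, 113.8, 91.3], 0.65)]
notch [([285.0, 195.5, 107.9, 85.1], 0.63), ([379.0, 166.6, 32.5, 43.4], 0.62)]
```

Emit:
carry_out(rows=[[[0, 0, 0], [0.05, 0, 0], 1], [[0, 0, 0], [0.1, 0, 0], 1], [[0, 0, 0], [0.1, 0, 0], 1], [[0, 0, 0], [0.1, 0, 0], 1], [[0, 0, 0], [0.1, 0, 0], 1]])

```text
time_s: 4.3
ee_pos: [0.4495, -0.2911, 0.1924]
ee_rot: [-1.214, -1.21, 1.208]
contact_force: [-0.3, 0.3, -0.8]
grip_width: 0.997
```

```bash
python3 b.py b3 carriage notch
```

```text
carriage [([184.8, 188.5, 120.4, 94.8], 0.58)]
notch [([285.5, 163.6, 40.1, 45.0], 0.72)]
```

View pics/b2.png

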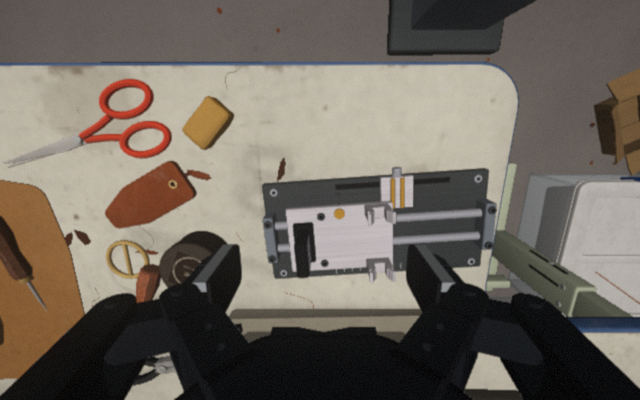

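View pics/b3.png

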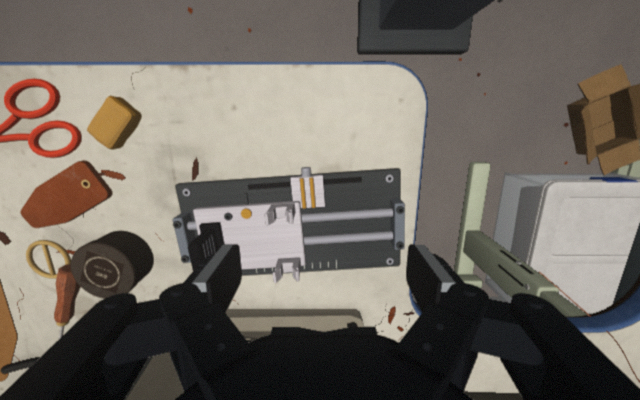

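```bash
python3 - <<'E'
import cv2
a=cv2.imread('pics/b2.png')[160:285,255:505];b=cv2.imread('pics/b3.png')[160:285,165:415]
for n,i in(('b2c',a),('b3c',b)): cv2.imwrite(f'pics/{n}.png',cv2.resize(i,None,fx=3.2,fy=3.2,interpolation=cv2.INTER_CUBIC))
E
```

```text
(no output)
```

View pics/b2c.png

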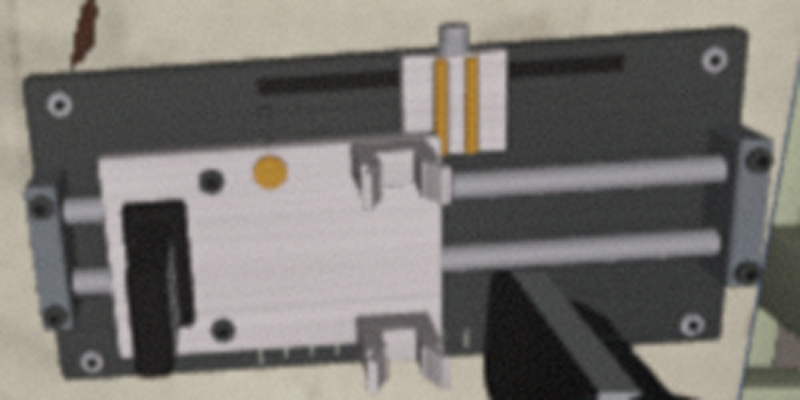

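View pics/b3c.png

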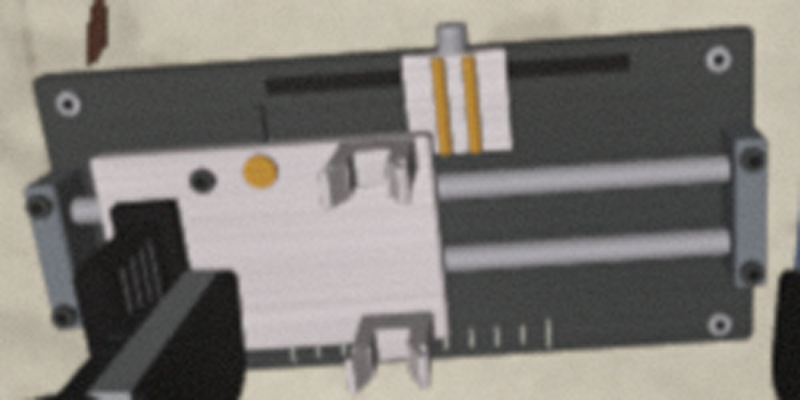

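```bash
cat > c.py <<'E'
import pickle
from h import *
s2=pickle.load(open('b2.pkl','rb'));s3=pickle.load(open('b3.pkl','rb'))
f2=lambda u,v:(255+u/3.2-.34,160+v/3.2-.34)
f3=lambda u,v:(165+u/3.2-.34,160+v/3.2-.34)
pts=dict(scA=((59,104),(68,104)),scB=((715,60),(718,59)),scD=((693,325),(720,325)),brass=((270,172),(260,171)),plTL=((100,158),(93,157)),plBR=((443,355),(447,345)),
ridge1t=((441,58),(438,58)),ridge1b=((445,152),(446,152)),ridge2t=((471,58),(469,58)),ridge2b=((474,152),(474,152)),notch=((458,105),(456.5,105)),
)
for k,(a,b) in pts.items():
    X=tri(s2,f2(*a),s3,f3(*b)); print(k,np.round(X*1000,1))
for k,z,c in [('scA',10,0),('scB',10,0),('scD',10,0),('brass',36,0),('notch',22.5,0)]:
    print(k,np.round(onz(s2,f2(*pts[k][0]),z/1e3)*1e3,1),np.round(onz(s3,f3(*pts[k][1]),z/1e3)*1e3,1))
E
python3 c.py
```

```text
scA [ 460.6 -449.5   11. ]
scB [ 444.4 -218.1   12.5]
scD [ 548.1 -210.8   12.3]
brass [ 477.4 -375.    36.8]
plTL [ 473.7 -432.4   32.8]
plBR [ 542.5 -313.4   40.3]
ridge1t [ 442.4 -315.8   19. ]
ridge1b [ 474.7 -313.4   23.9]
ridge2t [ 442.6 -305.2   17.9]
ridge2b [ 474.4 -303.6   24.9]
notch [ 458.3 -309.6   21.9]
scA [ 460.8 -449.6] [ 461. -450.]
scB [ 445.1 -216.7] [ 444.8 -217.6]
scD [ 549.3 -209.5] [ 549.4 -210.2]
brass [ 477.8 -374.9] [ 477.6 -375.2]
notch [ 458.1 -309.7] [ 458.2 -309.5]
```

```bash
cat >> c.py <<'E'
print()
o=np.array([508.1,-372.9]);a=np.radians(3.95)
def L(x,y,z): return np.r_[(o+[x*np.cos(a)-y*np.sin(a),x*np.sin(a)+y*np.cos(a)])/1e3,z/1e3]
i2=cv2.imread('pics/b2c.png');i3=cv2.imread('pics/b3c.png')
for x in(-38,-26,26,38):
  for dy in(-10,-5.75,5.75,10):
    for z,c in((68,(0,0,255)),(48,(0,255,0))):
      if z==48 and abs(dy)>6: continue
      for s,i,off in((s2,i2,255),(s3,i3,165)):
        u,v=proj(s,L(x,40+dy,z)); cv2.circle(i,(int((u-off+.34)*3.2),int((v-160+.34)*3.2)),3,c,-1)
for x in(-18,18):
  for dy in(-6,6):
      for s,i,off in((s2,i2,255),(s3,i3,165)):
        u,v=proj(s,L(x,-40+dy,84)); cv2.circle(i,(int((u-off+.34)*3.2),int((v-160+.34)*3.2)),3,(255,0,255),-1)
cv2.imwrite('pics/b2d.png',i2);cv2.imwrite('pics/b3d.png',i3)
E
python3 c.py|tail -1
```

```text
(no output)
```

View pics/b2d.png

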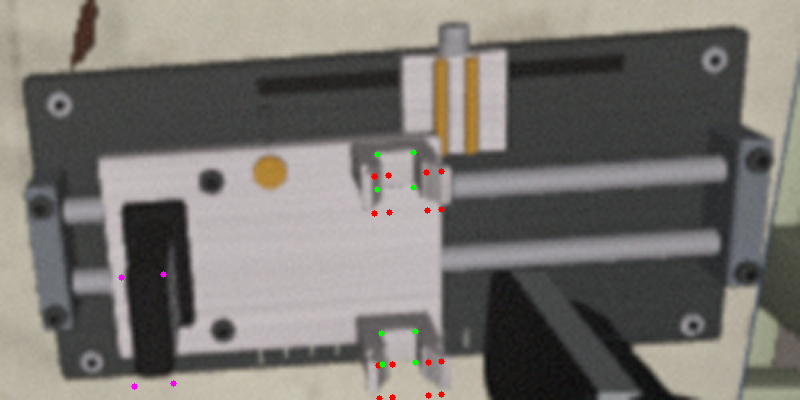

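View pics/b3d.png

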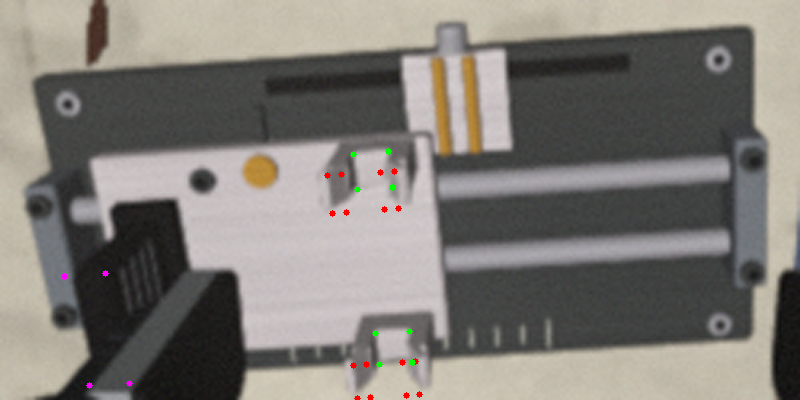

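```bash
python3 -c "
from h import *
go([.4,.0,.27],128)
go([.4,.27,.2],167)"
```

```text
t 4.45 pos [ 0.4492 -0.2915  0.1917] yaw 89.84 F [-0.7 -0.   0.5] w 1.001 q [-0.28  0.25 -0.04  0.   -1.28 -1.29]
turn [0.1, -38.16, -0.12] shift [0.2913, -0.0788, 0.0499]
t 4.45 pos [ 0.4492 -0.2915  0.1917] yaw 89.84 F [-0.7 -0.   0.5] w 1.001 q [-0.28  0.25 -0.04  0.   -1.28 -1.29]
turn [0.06, -77.16, -0.16] shift [0.5614, -0.0092, 0.0508]
```

Emit:
carry_out(rows=[[[0, 0, 0], [0, -0.04, 0.03], 1], [[0, 0, 0], [0.015, -0.079, 0.05], 1], [[0, -7, 0], [0.06, -0.079, 0.05], 1], [[0, -14, 0], [0.11, -0.079, 0.05], 1], [[0, -21, 0], [0.155, -0.079, 0.05], 1], [[0, -28, 0], [0.2, -0.079, 0.05], 1], [[0, -35, 0], [0.245, -0.079, 0.05], 1], [[0, -42, 0], [0.29, -0.079, 0.05], 1]])

```text
time_s: 5.25
ee_pos: [0.3998, -0.0001, 0.2705]
ee_rot: [-0.771, -1.727, 1.727]
contact_force: [0.7, 0.4, -0.1]
grip_width: 1.0
```

```bash
python3 -c "
from h import *
go([.42,.27,.2],167)"
```

```text
t 5.25 pos [ 3.998e-01 -1.000e-04  2.705e-01] yaw 132.04 F [ 0.7  0.4 -0.1] w 1.0 q [ 0.4  -0.06 -0.18  0.   -1.44 -1.24]
turn [0.02, -34.96, -0.19] shift [0.1873, 0.0702, -0.1958]
```

Emit:
carry_out(rows=[[[0, -7, 0], [0.03, 0, -0.032], 1], [[0, -14, 0], [0.062, 0, -0.065], 1], [[0, -21, 0], [0.095, 0.01, -0.098], 1], [[0, -28, 0], [0.125, 0.03, -0.13], 1], [[0, -35, 0], [0.156, 0.05, -0.163], 1], [[0, -35, 0], [0.187, 0.07, -0.196], 1], [[0, -35, 0], [0.187, 0.07, -0.196], 1], [[0, -35, 0], [0.187, 0.07, -0.196], 1]])

```text
time_s: 6.05
ee_pos: [0.4205, 0.2701, 0.1991]
ee_rot: [-0.24, -2.099, 2.106]
contact_force: [-0.9, -0.1, -0.5]
grip_width: 0.995
```

```bash
python3 b.py d1 bone_folder rest
```

```text
bone_folder [([301.9, 186.3, 13.4, 126.9], 0.91)]
rest [([291.8, 196.0, 35.1, 90.5], 0.69)]
```

View pics/d1.png

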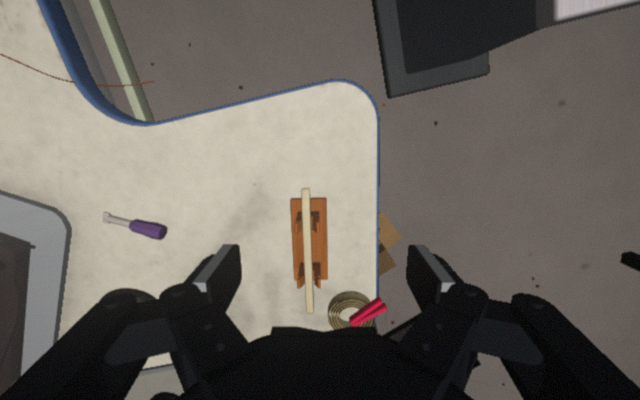

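Emit:
carry_out(rows=[[[0, 0, 0], [0.04, 0, 0], 1], [[0, 0, 0], [0.06, 0, 0], 1], [[0, 0, 0], [0.06, 0, 0], 1], [[0, 0, 0], [0.06, 0, 0], 1]])

```text
time_s: 6.6
ee_pos: [0.3628, 0.2823, 0.2018]
ee_rot: [-0.246, -2.105, 2.101]
contact_force: [0.6, 0.3, 0.1]
grip_width: 0.996
```

```bash
python3 b.py d2 bone_folder rest; python3 - <<'E'
import cv2
a=cv2.imread('pics/d1.png')[175:325,230:390];b=cv2.imread('pics/d2.png')[175:325,170:330]
cv2.imwrite('pics/dc.png',cv2.resize(cv2.hconcat([a,b]),None,fx=2.5*1,fy=2.5,interpolation=cv2.INTER_CUBIC))
for n in 'd1','d2':
    i=cv2.imread(f'pics/{n}.png'); 
E
```

```text
bone_folder [([244.9, 187.6, 23.7, 125.8], 0.65)]
rest [([241.0, 194.0, 45.1, 91.8], 0.73)]
```

View pics/dc.png

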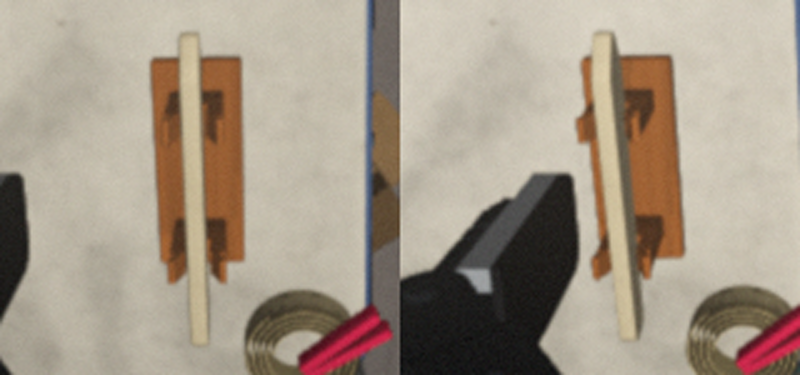

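```bash
cat > d.py <<'E'
import pickle
from h import *
s1=pickle.load(open('d1.pkl','rb'));s2=pickle.load(open('d2.pkl','rb'))
f1=lambda u,v:(230+u/2.5-.3,175+v/2.5-.3)
f2=lambda u,v:(170+u/2.5-.3,175+v/2.5-.3)
pts=dict(near=((189.5,34),(203,33)),far=((200,345),(227,339)),bR=((241,57),(272,56)),bFR=((244,261),(285,255)))
for k,(a,b) in pts.items():
    X=tri(s1,f1(*a),s2,f2(*b)); z={'n':.052,'f':.052,'b':.008}[k[0]];print(k,np.round(X*1000,1),onz(s1,f1(*a),z)*1e3,onz(s2,f2(*b),z)*1e3)
E
python3 d.py
```

```text
near [439.9 265.2  40. ] [438.44219097 262.58313899] [435.99832441 262.98985003]
far [469.8 408.6  49.5] [469.3655632  407.15508853] [468.64534063 406.51910782]
bR [ 4.231e+02  2.908e+02 -1.000e-01] [422.62494653 288.4944226 ] [421.2411049  288.99535272]
bFR [446.1 399.2   0.5] [445.35747851 395.43549491] [443.66568192 394.34272201]
```

```bash
python3 -c "
from h import *
go([.4545,.3365,.11],167.8)"
```

```text
t 6.75 pos [0.3631 0.2823 0.201 ] yaw 166.89 F [-0.3 -1.1  0.7] w 1.001 q [ 1.01  0.09 -0.21  0.   -1.27 -1.24]
turn [0.05, -0.91, -0.25] shift [-0.0763, 0.0914, -0.0734]
```

Emit:
carry_out(rows=[[[0, 0, 0], [-0.035, 0, -0.03], 1], [[0, -0.9, -0.2], [-0.076, 0.02, -0.06], 1], [[0, -0.9, -0.2], [-0.0763, 0.06, -0.0734], 1], [[0, -0.9, -0.2], [-0.0763, 0.0914, -0.0734], 1], [[0, -0.9, -0.2], [-0.0763, 0.0914, -0.0734], 1], [[0, -0.9, -0.2], [-0.0763, 0.0914, -0.0734], 1], [[0, -0.9, -0.2], [-0.0763, 0.0914, -0.0734], 1]])

```text
time_s: 7.45
ee_pos: [0.4557, 0.3371, 0.1125]
ee_rot: [-0.23, -2.115, 2.107]
contact_force: [-0.2, 0.2, 0.6]
grip_width: 1.003
```

```bash
python3 b.py e1 bone_folder; python3 - <<'E'
from h import *
import pickle
s=pickle.load(open('e1.pkl','rb'));st=read_state();M=R.from_rotvec(st['ee_rot']).as_matrix()
print(st['ee_pos'])
i=s['image'][:,:,::-1].copy()
for d in(0,.058): 
  p=st['ee_pos']-[0,0,d]; print(proj(s,p))
  for t in (-.05,0,.05): u=proj(s,p+M[:,2]*t); print(u)
go([.4545,.3365,.04],167.8)
E
```

```text
bone_folder [([317.3, 110.1, 16.1, 196.5], 0.98)]
[0.45534599 0.33723195 0.11246954]
[325.25542526 261.83409146]
[325.1427601  342.58879071]
[325.25542526 261.83409146]
[325.39201562 163.93058436]
[325.05129105 221.52556089]
[324.98149851 283.58529141]
[325.05129105 221.52556089]
[325.13141768 150.27672013]
t 7.55 pos [0.4553 0.3372 0.1125] yaw 167.8 F [-0.   0.5  0.1] w 0.998 q [ 0.91  0.36 -0.09  0.   -1.11 -1.13]
turn [0.26, 0.0, -0.18] shift [0.0009, 0.0725, 0.0012]
```

View pics/e1.png

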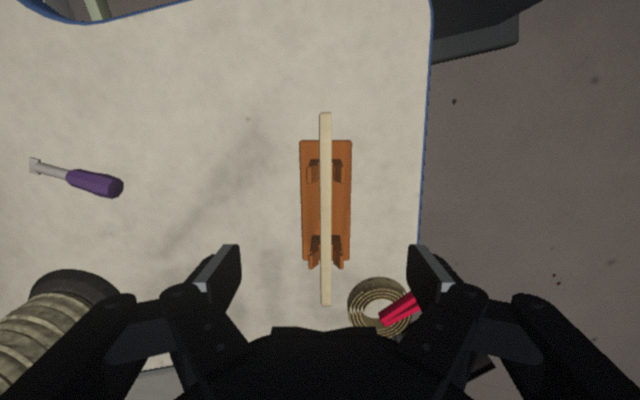

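```bash
python3 - <<'E'
from h import *
import pickle
s=pickle.load(open('e1.pkl','rb'));st=read_state();M=R.from_rotvec(st['ee_rot']).as_matrix()
i=s['image'][80:320,220:440,::-1]
cv2.imwrite('pics/e1c.png',cv2.resize(i,None,fx=2.5,fy=2.5,interpolation=cv2.INTER_CUBIC))
def loc(uv,z):
    d=np.r_[onz(s,uv,z),0]-st['ee_pos']; return np.round([d@M[:,0]*1e3,d@M[:,2]*1e3],1)
for n,uv,z in[('near',(325,112),.052),('far',(326,305),.052),('baseNL',(299,141),.008),('baseNR',(351,141),.008),('baseFR',(351,260),.008),('baseFL',(303,260),.008)]: print(n,loc(uv,z))
E
```

```text
near [ 0.2 74.7]
far [  1.2 -70.5]
baseNL [-20.9  53.1]
baseNR [21.6 53.1]
baseFR [ 24.5 -54.8]
baseFL [-19.9 -54.9]
```

View pics/e1c.png

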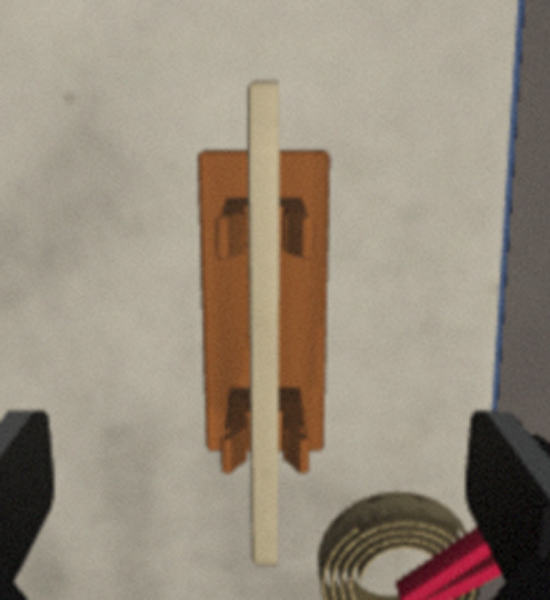

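Emit:
carry_out(rows=[[[0.2, 0, -0.2], [0.0005, 0.03, 0.001], 1], [[0.2, 0, -0.2], [0.0005, 0.055, 0.001], 1], [[0.2, 0, -0.2], [0.0005, 0.0725, 0.001], 1], [[0.2, 0, -0.2], [0.0005, 0.0725, 0.001], 1], [[0.2, 0, -0.2], [0.0005, 0.0725, 0.001], 1], [[0.2, 0, -0.2], [0.0005, 0.0725, 0.001], 0.5]])

```text
time_s: 8.15
ee_pos: [0.4558, 0.3376, 0.0419]
ee_rot: [-0.227, -2.114, 2.106]
contact_force: [0.3, 0.6, 0.3]
grip_width: 0.857
```

```bash
python3 -c "
from h import *
go([.4545,.3365,.04],167.8)"
```

```text
t 8.15 pos [0.4558 0.3376 0.0419] yaw 167.82 F [0.3 0.6 0.3] w 0.857 q [ 0.91  0.43 -0.19 -0.   -0.95 -1.13]
turn [0.23, 0.02, -0.09] shift [0.0011, 0.0019, 0.0013]
```

Emit:
carry_out(rows=[[[0, 0, 0], [0, 0.001, 0.001], 0.3], [[0, 0, 0], [0, 0.001, 0.001], 0], [[0, 0, 0], [0, 0.001, 0.001], 0], [[0, 0, 0], [0, 0.001, 0.001], 0], [[0, 0, 0], [0, 0.001, 0.001], 0], [[0, 0, 0], [0, 0.001, 0.001], 0], [[0, 0, 0], [0, 0.001, 0.001], 0], [[0, 0, 0], [0, 0.001, 0.001], 0]])

```text
time_s: 8.95
ee_pos: [0.4557, 0.3367, 0.0412]
ee_rot: [-0.227, -2.115, 2.106]
contact_force: [-1.0, -1.4, 3.8]
grip_width: 0.087
```

```bash
python3 -c "
from h import *
go([.4545,.3365,.04],167.8)"
```

```text
t 8.95 pos [0.4557 0.3367 0.0412] yaw 167.83 F [-1.  -1.4  3.8] w 0.087 q [ 0.91  0.43 -0.19 -0.   -0.95 -1.12]
turn [0.24, 0.03, -0.1] shift [0.0012, 0.0012, 0.0004]
```

Emit:
carry_out(rows=[[[0, 0, 0], [0, -0.01, 0], 0], [[0, 0, 0], [0, -0.025, 0], 0], [[0, 0, 0], [0, -0.05, 0], 0], [[0, 0, 0], [0, -0.09, 0], 0], [[0, 0, 0], [0, -0.13, 0], 0], [[0, 0, 0], [0, -0.15, 0], 0], [[0, 0, 0], [0, -0.15, 0], 0]])

```text
time_s: 9.65
ee_pos: [0.4567, 0.3373, 0.1955]
ee_rot: [-0.232, -2.123, 2.102]
contact_force: [0.6, -0.0, -0.0]
grip_width: 0.087
```

```bash
python3 b.py f1 bone_folder; python3 -c "
from h import *
go([.40,-.0,.22],130)"
```

```text
bone_folder [([312.3, 108.1, 22.4, 224.0], 0.75)]
t 9.75 pos [0.455  0.3361 0.1912] yaw 167.82 F [-0.2 -0.3 -0.4] w 0.083 q [ 0.91  0.3   0.04 -0.   -1.3  -1.12]
turn [0.28, 37.82, 0.02] shift [-0.0171, -0.0304, 0.34]
```

View pics/f1.png

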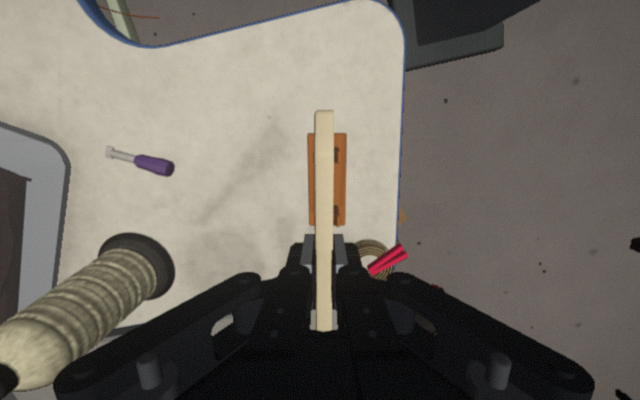

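```bash
python3 - <<'E'
from h import *
import pickle
s=pickle.load(open('f1.pkl','rb'));st=read_state();M=R.from_rotvec(st['ee_rot']).as_matrix()
i=s['image'][95:345,260:400,::-1]
cv2.imwrite('pics/f1c.png',cv2.resize(i,None,fx=2.4,fy=2.4,interpolation=cv2.INTER_CUBIC))
# project model: folder top corners for tilt
for pit in(-.1,0,.1):
  for t in(-.0765,.0765):
    for tz in (0.002,):
      for x in(-.004,.004):
        p=st['ee_pos']+M[:,0]*x+M[:,2]*(t+tz)-M[:,1]*(.0108+pit*t); print(pit,t,x,proj(s,p).round(1))
E
```

```text
-0.1 -0.0765 -0.004 [319.5 397.9]
-0.1 -0.0765 0.004 [334.5 398. ]
-0.1 0.0765 -0.004 [318.7  94.5]
-0.1 0.0765 0.004 [337.2  94.5]
0 -0.0765 -0.004 [319.7 384.8]
0 -0.0765 0.004 [334.  384.8]
0 0.0765 -0.004 [318.3  92.9]
0 0.0765 0.004 [338.   92.9]
0.1 -0.0765 -0.004 [320.  372.8]
0.1 -0.0765 0.004 [333.6 372.8]
0.1 0.0765 -0.004 [317.9  91.2]
0.1 0.0765 0.004 [338.9  91.2]
```

View pics/f1c.png

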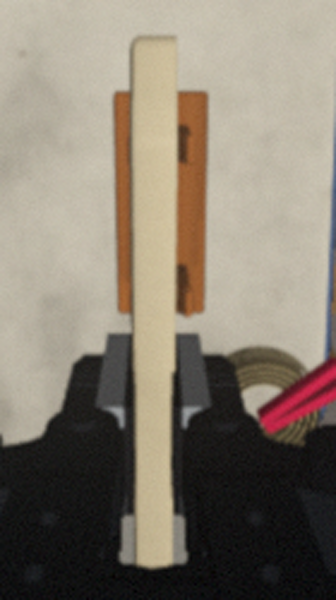

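Emit:
carry_out(rows=[[[0, 0, 0], [0.045, -0.01, 0.01], 0], [[0, 0, 0], [0.053, -0.03, 0.03], 0], [[0, 5, 0], [0.043, -0.03, 0.075], 0], [[0, 11, 0], [0.032, -0.03, 0.12], 0], [[0, 17, 0], [0.022, -0.03, 0.165], 0], [[0, 23, 0], [0.012, -0.03, 0.21], 0], [[0, 30, 0], [0.002, -0.03, 0.255], 0], [[0, 36, 0], [-0.008, -0.03, 0.3], 0]])

```text
time_s: 10.55
ee_pos: [0.3982, 0.0391, 0.2186]
ee_rot: [-0.772, -1.723, 1.717]
contact_force: [0.6, 0.4, 1.5]
grip_width: 0.085
```

```bash
python3 -c "
from h import *
go([.40,-.3,.22],93.95)"
```

```text
t 10.55 pos [0.3982 0.0391 0.2186] yaw 131.58 F [0.6 0.4 1.5] w 0.085 q [ 0.49 -0.04 -0.29 -0.   -1.31 -1.34]
turn [0.08, 37.63, 0.19] shift [-0.2548, -0.0026, 0.2237]
```

Emit:
carry_out(rows=[[[0, 6, 0], [-0.034, -0.003, 0.03], 0], [[0, 12, 0], [-0.068, -0.003, 0.06], 0], [[0, 18, 0], [-0.102, -0.003, 0.09], 0], [[0, 24, 0], [-0.136, -0.003, 0.12], 0], [[0, 30, 0], [-0.17, -0.003, 0.15], 0], [[0, 36, 0], [-0.204, -0.003, 0.18], 0], [[0, 37.6, 0.2], [-0.24, -0.003, 0.21], 0], [[0, 37.6, 0.2], [-0.255, -0.003, 0.224], 0]])

```text
time_s: 11.35
ee_pos: [0.3986, -0.303, 0.2183]
ee_rot: [-1.174, -1.256, 1.257]
contact_force: [0.4, 0.3, 0.1]
grip_width: 0.084
```

```bash
python3 -c "
from h import *
go([.5053,-.333,.14],93.95)"
```

```text
t 11.35 pos [ 0.3986 -0.303   0.2183] yaw 93.77 F [0.4 0.3 0.1] w 0.084 q [-0.34  0.17 -0.07 -0.   -1.33 -1.17]
turn [-0.14, -0.18, 0.1] shift [-0.0371, 0.0779, -0.1046]
```

Emit:
carry_out(rows=[[[0, 0, 0], [-0.015, 0.01, -0.04], 0], [[-0.1, -0.2, 0.1], [-0.03, 0.03, -0.08], 0], [[-0.1, -0.2, 0.1], [-0.037, 0.06, -0.1046], 0], [[-0.1, -0.2, 0.1], [-0.037, 0.095, -0.1046], 0], [[-0.1, -0.2, 0.1], [-0.037, 0.1, -0.1046], 0], [[-0.1, -0.2, 0.1], [-0.037, 0.1, -0.1046], 0]])

```text
time_s: 11.95
ee_pos: [0.5038, -0.3326, 0.1164]
ee_rot: [-1.171, -1.257, 1.261]
contact_force: [0.3, 0.1, 0.8]
grip_width: 0.086
```

```bash
python3 b.py g1 bone_folder; python3 - <<'E'
from h import *
import pickle
go([.5053,-.333,.0575],93.95)
s=pickle.load(open('g1.pkl','rb'));st=read_state();M=R.from_rotvec(st['ee_rot']).as_matrix()
i=s['image'][:,:,::-1].copy()
cv2.imwrite('pics/g1c.png',cv2.resize(i[70:330,190:450],None,fx=2.3,fy=2.3,interpolation=cv2.INTER_CUBIC))
snap('side','g1s.png')
E
```

```text
bone_folder [([312.8, 108.0, 19.5, 224.3], 0.7)]
t 12.05 pos [ 0.5055 -0.3334  0.1198] yaw 93.98 F [ 1.3 -0.3  0.4] w 0.082 q [-0.32  0.43  0.03  0.   -1.17 -1.18]
turn [0.05, 0.03, -0.1] shift [0.0005, 0.0623, 0.0002]
```

View pics/g1c.png

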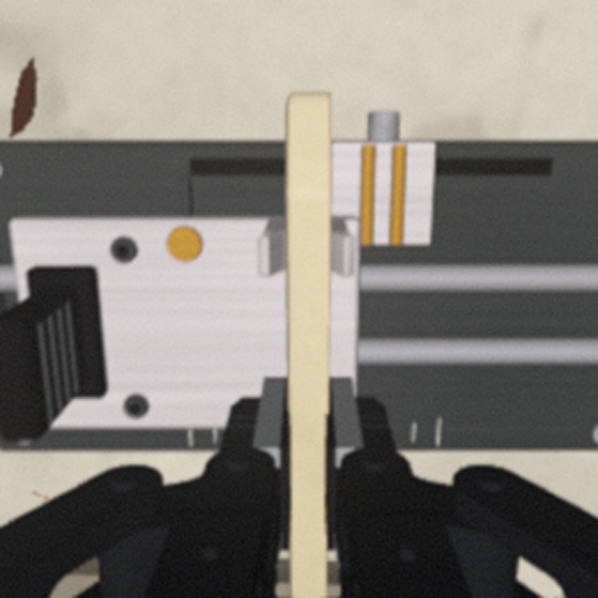

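Emit:
carry_out(rows=[[[0, 0, 0], [0.0005, 0.025, 0], 0], [[0, 0, 0], [0.0005, 0.035, 0], 0], [[0, 0, 0], [0.0005, 0.042, 0], 0], [[0, 0, 0], [0.0005, 0.048, 0], 0], [[0, 0, 0], [0.0005, 0.052, 0], 0], [[0, 0, 0], [0.0005, 0.056, 0], 0], [[0, 0, 0], [0.0005, 0.058, 0], 0], [[0, 0, 0], [0.0005, 0.058, 0], 0]])

```text
time_s: 12.9
ee_pos: [0.5059, -0.333, 0.0621]
ee_rot: [-1.178, -1.261, 1.261]
contact_force: [0.2, 1.0, 0.2]
grip_width: 0.082
```

```bash
python3 b.py g2 bone_folder; python3 - <<'E'
from h import *
go([.5053,-.333,.0575],93.95)
i=cv2.imread('pics/g2.png')
cv2.imwrite('pics/g2c.png',cv2.resize(i[70:330,190:450],None,fx=2.3,fy=2.3,interpolation=cv2.INTER_CUBIC))
E
```

```text
bone_folder [([312.4, 108.4, 21.9, 223.5], 0.73), ([121.6, 151.2, 231.5, 168.3], 0.38)]
t 13.0 pos [ 0.5061 -0.3331  0.0625] yaw 93.98 F [ 0.2  0.2 -1.6] w 0.086 q [-0.32  0.47 -0.05  0.   -1.04 -1.18]
turn [0.14, 0.03, -0.13] shift [0.0002, 0.005, 0.0008]
```

View pics/g2c.png

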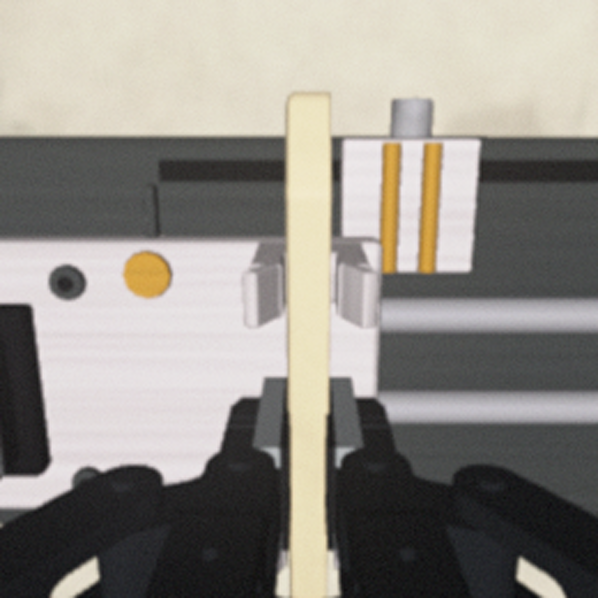

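Emit:
carry_out(rows=[[[0, 0, 0], [0, 0.002, 0], 0], [[0, 0, 0], [0, 0.004, 0], 0], [[0, 0, 0], [0, 0.005, 0], 0], [[0, 0, 0], [0, 0.006, 0], 0], [[0, 0, 0], [0, 0.006, 0], 0]])

```text
time_s: 13.5
ee_pos: [0.5065, -0.3346, 0.0591]
ee_rot: [-1.182, -1.261, 1.263]
contact_force: [-4.0, -0.1, 12.3]
grip_width: 0.083
```

Emit:
carry_out(rows=[[[0, 0, 0], [0, 0, 0], 0], [[0, 0, 0], [0, 0, 0], 0.4], [[0, 0, 0], [0, 0, 0], 0.4], [[0, 0, 0], [0, 0, 0], 0.4], [[0, 0, 0], [0, 0, 0], 0.4], [[0, 0, 0], [0, 0, 0], 0.4]])

```text
time_s: 14.1
ee_pos: [0.5064, -0.3345, 0.0588]
ee_rot: [-1.182, -1.261, 1.263]
contact_force: [-0.3, -0.1, 0.0]
grip_width: 0.405
```

```bash
python3 b.py g3 bone_folder; python3 - <<'E'
from h import *
go([.5053,-.333,.12],93.95)
i=cv2.imread('pics/g3.png')
cv2.imwrite('pics/g3c.png',cv2.resize(i[70:330,190:450],None,fx=2.3,fy=2.3,interpolation=cv2.INTER_CUBIC))
E
```

```text
bone_folder [([311.3, 109.2, 24.1, 223.4], 0.88)]
t 14.2 pos [ 0.5064 -0.3345  0.059 ] yaw 94.04 F [0.3 0.  0.3] w 0.401 q [-0.32  0.48 -0.06  0.   -1.03 -1.18]
turn [0.21, 0.09, -0.32] shift [0.0013, -0.0611, 0.0008]
```

View pics/g3c.png

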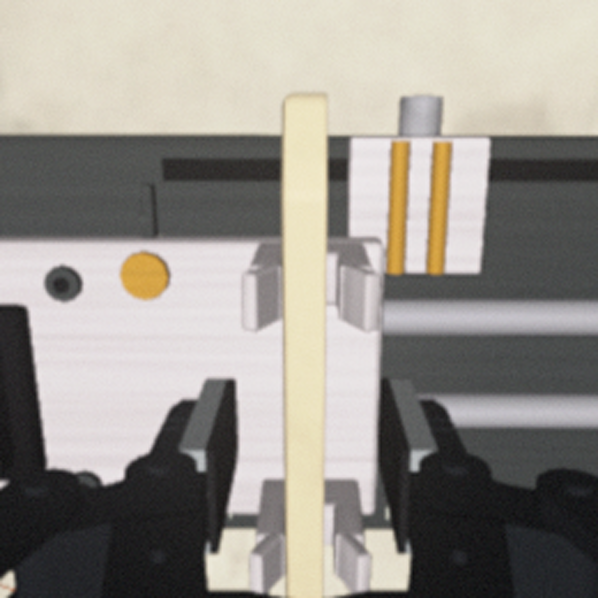

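Emit:
carry_out(rows=[[[0, 0, 0], [0, -0.02, 0], 0.4], [[0, 0, 0], [0, -0.06, 0], 0.4], [[0, 0, 0], [0, -0.1, 0], 0.4], [[0, 0, 0], [-0.03, -0.13, 0.02], 1], [[0, 0, 0], [-0.06, -0.13, 0.04], 1], [[0, 0, 0], [-0.06, -0.13, 0.04], 1], [[0, 0, 0], [-0.06, -0.13, 0.04], 1], [[0, 0, 0], [-0.06, -0.13, 0.04], 1]])

```text
time_s: 15.0
ee_pos: [0.4703, -0.396, 0.1886]
ee_rot: [-1.181, -1.261, 1.263]
contact_force: [0.3, 0.4, -0.7]
grip_width: 0.995
```

```bash
python3 b.py h1 carriage bone_folder; python3 - <<'E'
from h import *
go([.5109,-.4128,.12],93.95)
i=cv2.imread('pics/h1.png')
cv2.imwrite('pics/h1c.png',cv2.resize(i[130:330,200:460],None,fx=3,fy=3,interpolation=cv2.INTER_CUBIC))
s=snap('side','h1s.png')
cv2.imwrite('pics/h1sc.png',cv2.resize(s['image'][110:210,270:400,::-1],None,fx=5,fy=5,interpolation=cv2.INTER_CUBIC))
E
```

```text
carriage [([289.1, 177.6, 112.4, 96.0], 0.81)]
bone_folder [([370.4, 160.0, 23.7, 142.7], 0.85)]
t 15.15 pos [ 0.4706 -0.3958  0.1888] yaw 94.1 F [0.4 0.8 0.2] w 0.998 q [-0.44  0.4   0.17  0.   -1.34 -1.06]
turn [0.18, 0.15, -0.29] shift [-0.0195, 0.069, -0.0387]
```

View pics/h1c.png

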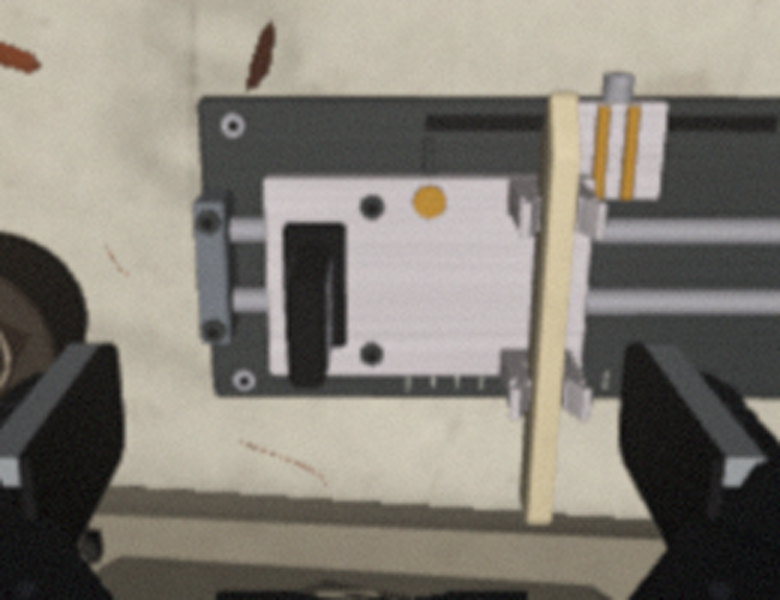

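View pics/h1sc.png

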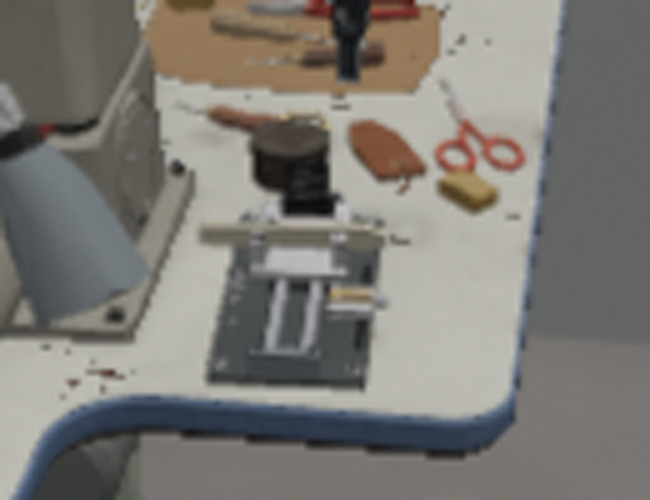

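```bash
python3 - <<'E'
from h import *
import pickle
s=pickle.load(open('h1.pkl','rb'))
a=np.radians(3.95);ex=np.array([np.cos(a),np.sin(a)]);ey=np.array([-np.sin(a),np.cos(a)])
o=np.array([508.1,-372.9])
f=lambda u,v:(200+u/3-.33,130+v/3-.33)
def l(uv,z): d=onz(s,f(*uv),z)*1e3-o; return np.round([d@ex,d@ey],1)
for n,uv,z in[('brass',(429,202),.036),('notch',(618,152),.0225),('near',(564,94),.070),('far',(538,522),.070),('near',(564,94),.074),('far',(538,522),.074),('plTL',(264,178),.036),('plBL',(272,375),.036),('scA',(232,125),.01),('scC',(243,380),.01),('gripfarL',(289,386),.084),('gripfarR',(325,385),.084)]: print(n,z,l(uv,z))
E
```

```text
brass 0.036 [-30.3  -1.4]
notch 0.0225 [-45.3  66.7]
near 0.07 [-72.9  35.4]
far 0.07 [74. 36.]
near 0.074 [-73.5  34.5]
far 0.074 [71.  35.1]
plTL 0.036 [-38.8 -58.5]
plBL 0.036 [ 36.3 -58.1]
scA 0.01 [-52.5 -73.3]
scC 0.01 [ 52.  -73.5]
gripfarL 0.084 [ 15.2 -46.5]
gripfarR 0.084 [ 14.8 -35.4]
```

Emit:
carry_out(rows=[[[0, 0, 0], [0.04, 0, 0], 1], [[0, 0, 0], [0.07, 0.01, 0], 1], [[0, 0, 0], [0.07, 0.015, 0], 1], [[0, 0, 0], [0.07, 0.015, 0], 1]])

```text
time_s: 15.6
ee_pos: [0.4656, -0.3252, 0.173]
ee_rot: [-1.179, -1.263, 1.265]
contact_force: [-0.4, -0.3, 0.4]
grip_width: 0.995
```

```bash
python3 b.py h2; python3 - <<'E'
from h import *
go([.5109,-.4128,.12],93.95)
i=cv2.imread('pics/h2.png')
cv2.imwrite('pics/h2c.png',cv2.resize(i[140:310,240:420],None,fx=3.5,fy=3.5,interpolation=cv2.INTER_CUBIC))
E
```

```text
t 15.65 pos [ 0.4658 -0.326   0.1735] yaw 94.16 F [-0.5 -0.   0.3] w 1.0 q [-0.33  0.32  0.01  0.   -1.26 -1.17]
turn [0.16, 0.21, -0.31] shift [-0.0895, 0.0541, -0.0385]
```

View pics/h2c.png

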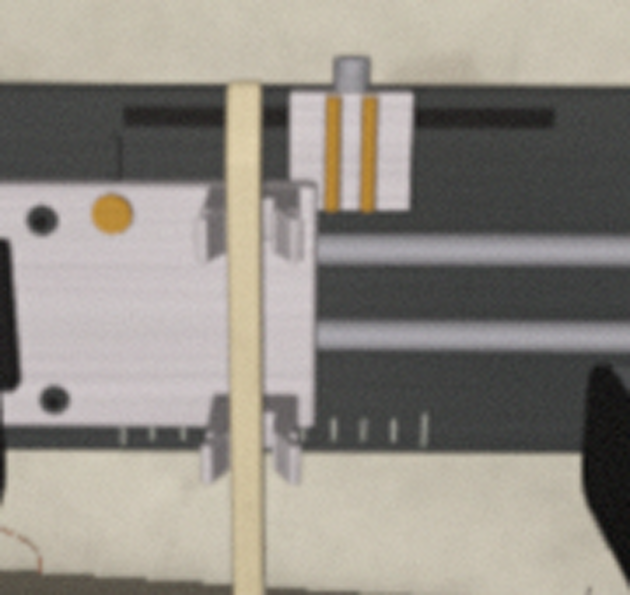

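Emit:
carry_out(rows=[[[0, 0, 0], [-0.04, 0, -0.015], 1], [[0, 0, 0], [-0.08, 0.02, -0.03], 1], [[0.1, 0.2, -0.3], [-0.0895, 0.05, -0.037], 1], [[0.1, 0.2, -0.3], [-0.0895, 0.054, -0.037], 1], [[0.1, 0.2, -0.3], [-0.0895, 0.054, -0.037], 1], [[0.1, 0.2, -0.3], [-0.0895, 0.054, -0.037], 1]])

```text
time_s: 16.25
ee_pos: [0.5098, -0.4133, 0.1219]
ee_rot: [-1.179, -1.261, 1.26]
contact_force: [0.9, 0.5, 0.0]
grip_width: 1.0
```

```bash
python3 b.py k1; python3 - <<'E'
from h import *
go([.509,-.4135,.0630],93.95)
i=cv2.imread('pics/k1.png')
cv2.imwrite('pics/k1c.png',cv2.resize(i[100:340,190:480],None,fx=2.3,fy=2.3,interpolation=cv2.INTER_CUBIC))
E
```

```text
t 16.3 pos [ 0.51   -0.4132  0.1223] yaw 93.99 F [0.9 0.6 0.8] w 0.997 q [-0.44  0.52  0.19  0.   -1.23 -1.06]
turn [0.21, 0.04, -0.14] shift [-0.0001, 0.0593, 0.0012]
```

View pics/k1c.png

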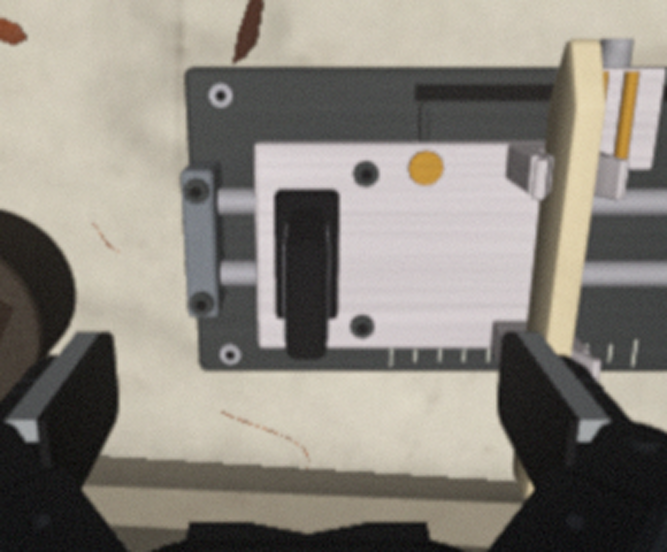

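Emit:
carry_out(rows=[[[0.2, 0, -0.1], [0, 0.005, 0.001], 0.55], [[0.2, 0, -0.1], [0, 0.015, 0.001], 0.55], [[0.2, 0, -0.1], [0, 0.03, 0.001], 0.55], [[0.2, 0, -0.1], [0, 0.045, 0.001], 0.55], [[0.2, 0, -0.1], [0, 0.056, 0.001], 0.55], [[0.2, 0, -0.1], [0, 0.06, 0.001], 0.55], [[0.2, 0, -0.1], [0, 0.06, 0.001], 0.55]])

```text
time_s: 17.0
ee_pos: [0.509, -0.4132, 0.0618]
ee_rot: [-1.175, -1.26, 1.261]
contact_force: [0.3, -0.6, 0.9]
grip_width: 0.548
```

Emit:
carry_out(rows=[[[0, 0, 0], [0, 0, 0], 0.4], [[0, 0, 0], [0, 0, 0], 0.3], [[0, 0, 0], [0, 0, 0], 0.2], [[0, 0, 0], [0, 0, 0], 0.1], [[0, 0, 0], [0, 0, 0], 0], [[0, 0, 0], [0, 0, 0], 0], [[0, 0, 0], [0, 0, 0], 0], [[0, 0, 0], [0, 0, 0], 0]])

```text
time_s: 17.8
ee_pos: [0.5093, -0.4135, 0.0625]
ee_rot: [-1.176, -1.26, 1.261]
contact_force: [-1.1, 0.9, 5.5]
grip_width: 0.134
```

```bash
python3 b.py k2; python3 - <<'E'
from h import *
go([.509,-.4135,.0630],93.95)
i=cv2.imread('pics/k2.png')
cv2.imwrite('pics/k2c.png',cv2.resize(i[100:340,240:530],None,fx=2.3,fy=2.3,interpolation=cv2.INTER_CUBIC))
E
```

```text
t 17.85 pos [ 0.5093 -0.4134  0.0624] yaw 94.01 F [-1.1  0.6  5.6] w 0.13 q [-0.44  0.56  0.1   0.   -1.11 -1.06]
turn [-0.01, 0.06, -0.06] shift [-0.0, -0.0006, 0.0003]
```

View pics/k2c.png

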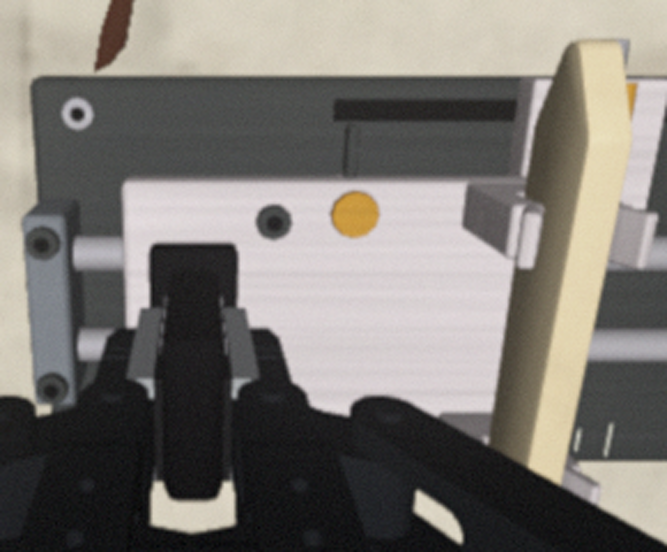

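Emit:
carry_out(rows=[[[0, 0, 0], [0.003, 0, 0], 0], [[0, 0, 0], [0.009, 0, 0], 0], [[0, 0, 0], [0.017, 0, 0], 0], [[0, 0, 0], [0.026, 0, 0], 0], [[0, 0, 0], [0.035, 0, 0], 0], [[0, 0, 0], [0.043, 0, 0], 0], [[0, 0, 0], [0.048, 0, 0], 0], [[0, 0, 0], [0.05, 0, 0], 0]])

```text
time_s: 18.65
ee_pos: [0.5057, -0.3628, 0.0625]
ee_rot: [-1.176, -1.26, 1.262]
contact_force: [-0.3, -0.6, 2.7]
grip_width: 0.137
```

Emit:
carry_out(rows=[[[0, 0, 0], [0, 0, 0], 0]])

```text
time_s: 18.75
ee_pos: [0.5057, -0.3625, 0.0625]
ee_rot: [-1.175, -1.261, 1.262]
contact_force: [-0.8, -1.2, 2.6]
grip_width: 0.131
```

```bash
python3 b.py k3 notch; python3 - <<'E'
from h import *
go([.509,-.4135,.0630],93.95)
i=cv2.imread('pics/k3.png')
cv2.imwrite('pics/k3c.png',cv2.resize(i[80:280,260:520],None,fx=3,fy=3,interpolation=cv2.INTER_CUBIC))
E
```

```text
notch [([380.4, 114.6, 65.4, 63.8], 0.64)]
t 18.85 pos [ 0.5057 -0.3627  0.0625] yaw 94.04 F [-0.6  1.1  3.7] w 0.139 q [-0.37  0.5   0.    0.   -1.07 -1.13]
turn [-0.01, 0.09, -0.04] shift [-0.0509, -0.0005, 0.0003]
```

View pics/k3c.png

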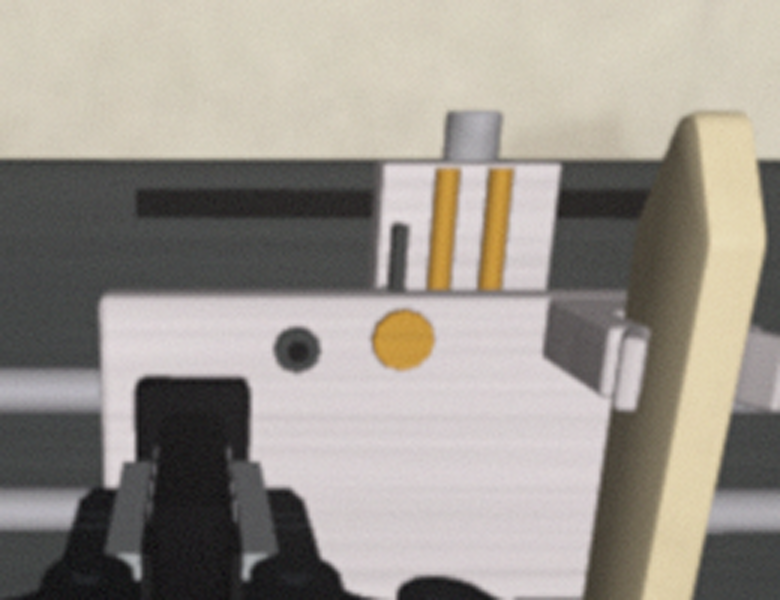

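```bash
cat > k.py <<'E'
from h import *
import pickle,sys
def rel(tag,brass,notch,off,sc):
    s=pickle.load(open(tag+'.pkl','rb'))
    a=np.radians(3.95);ey=np.array([-np.sin(a),np.cos(a)])
    f=lambda p:(off[0]+p[0]/sc-.5+.5/sc,off[1]+p[1]/sc-.5+.5/sc)
    b=onz(s,f(brass),.036)*1e3;n=onz(s,f(notch),.0225)*1e3
    print(b,n,'remaining',(n-b)@ey)
E
python3 - <<'E'
from k import *
rel('k3',(403.5,340),(470,230),(260,80),3)
E
```

```text
[ 474.25414626 -324.43724963] [ 454.05728009 -310.61519008] remaining 15.180505339397827
```

Emit:
carry_out(rows=[[[0, 0, 0], [0.003, 0, 0], 0], [[0, 0, 0], [0.006, 0, 0], 0], [[0, 0, 0], [0.007, 0, 0], 0], [[0, 0, 0], [0.007, 0, 0], 0]])

```text
time_s: 19.25
ee_pos: [0.5053, -0.3559, 0.0625]
ee_rot: [-1.176, -1.26, 1.262]
contact_force: [-0.2, -1.5, 2.2]
grip_width: 0.133
```

Emit:
carry_out(rows=[[[0, 0, 0], [0.0015, 0, 0], 0], [[0, 0, 0], [0.0015, 0, 0], 0]])

```text
time_s: 19.45
ee_pos: [0.5053, -0.3554, 0.0625]
ee_rot: [-1.177, -1.26, 1.263]
contact_force: [-0.6, -5.9, 0.9]
grip_width: 0.131
```

Emit:
carry_out(rows=[[[0, 0, 0], [0.0015, 0, 0], 0], [[0, 0, 0], [0.0015, 0, 0], 0]])

```text
time_s: 19.65
ee_pos: [0.5053, -0.3552, 0.0625]
ee_rot: [-1.179, -1.259, 1.264]
contact_force: [0.7, -7.0, 0.6]
grip_width: 0.135
```

Emit:
carry_out(rows=[[[0, 0, 0], [0.002, 0, 0], 0], [[0, 0, 0], [0.003, 0, 0], 0], [[0, 0, 0], [0.003, 0, 0], 0]])

```text
time_s: 19.95
ee_pos: [0.505, -0.3524, 0.0625]
ee_rot: [-1.179, -1.259, 1.264]
contact_force: [0.3, -1.9, 1.9]
grip_width: 0.132
```

Emit:
carry_out(rows=[[[0, 0, 0], [0.002, 0, 0], 0], [[0, 0, 0], [0.003, 0, 0], 0], [[0, 0, 0], [0.003, 0, 0], 0]])

```text
time_s: 20.25
ee_pos: [0.5048, -0.3486, 0.0625]
ee_rot: [-1.178, -1.259, 1.263]
contact_force: [-0.6, 0.8, 3.9]
grip_width: 0.133
```

```bash
python3 b.py k4 notch; python3 - <<'E'
from h import *
go([.509,-.4135,.0630],93.95)
i=cv2.imread('pics/k4.png')
cv2.imwrite('pics/k4c.png',cv2.resize(i[80:240,260:460],None,fx=4,fy=4,interpolation=cv2.INTER_CUBIC))
E
```

```text
notch [([358.4, 115.0, 64.0, 62.3], 0.59)]
t 20.35 pos [ 0.5048 -0.3486  0.0625] yaw 94.02 F [-0.2  1.9  5.3] w 0.131 q [-0.35  0.49 -0.03  0.   -1.05 -1.15]
turn [0.01, 0.07, -0.2] shift [-0.065, -0.0003, 0.0003]
```

View pics/k4c.png

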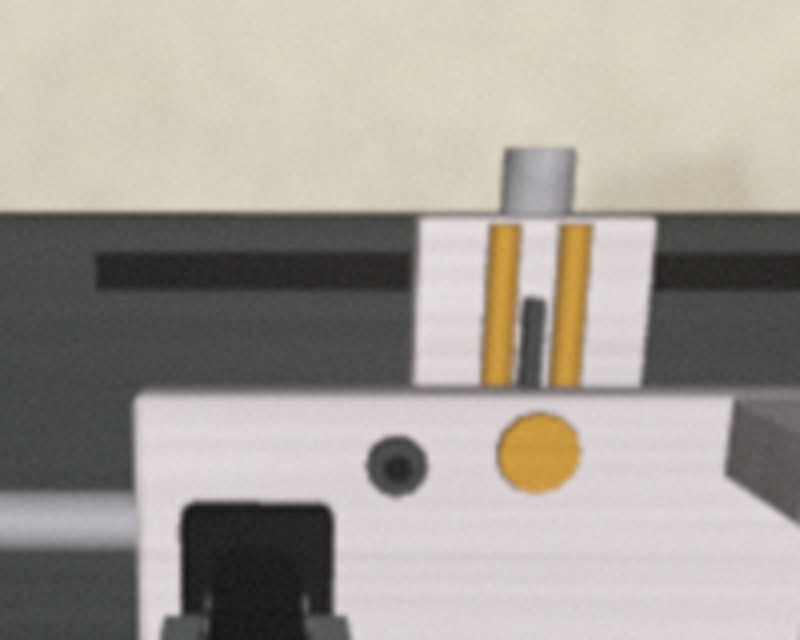

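```bash
python3 - <<'E'
from k import *
rel('k4',(539,454),(537,305),(260,80),4)
s=pickle.load(open('k4.pkl','rb')); f=lambda u,v:(260+u/4-.4,80+v/4-.4)
# ridge spacing check at diff z
for z in(.018,.0225,.027):print(z,np.linalg.norm(onz(s,f(500,340),z)-onz(s,f(569,340),z))*1e3)
# tab root (row 385) vs plate edge: tab width; local x of tab tip
for z in(.0225,.026,.03,.036):print(z,onz(s,f(533,300),z)*1e3,onz(s,f(533,388),z)*1e3)
E
```

```text
[ 473.37297961 -310.53191036] [ 453.81341239 -310.31391612] remaining 1.5648549640708067
0.018 10.675142271522862
0.0225 10.396311203199144
0.027 10.117480134875263
0.0225 [ 453.10331416 -311.02931988] [ 466.36649248 -309.19006737]
0.026 [ 452.74449884 -311.90595812] [ 465.73100527 -310.1050727 ]
0.03 [ 452.33442418 -312.9078304 ] [ 465.00473417 -311.15079307]
0.036 [ 451.71931219 -314.41063882] [ 463.91532752 -312.71937363]
```

Emit:
carry_out(rows=[[[0, 0, 0], [0.001, 0, 0], 0], [[0, 0, 0], [0.001, 0, 0], 0], [[0, 0, 0], [0.001, 0, 0], 0]])

```text
time_s: 20.65
ee_pos: [0.5046, -0.3471, 0.0624]
ee_rot: [-1.177, -1.26, 1.263]
contact_force: [0.2, 3.0, 5.8]
grip_width: 0.133
```

```bash
python3 - <<'E'
from h import *
import time
go([.509,-.4135,.0630],93.95)
E
```

```text
t 20.65 pos [ 0.5046 -0.3471  0.0624] yaw 94.03 F [0.2 3.  5.8] w 0.133 q [-0.35  0.49 -0.03  0.   -1.05 -1.16]
turn [0.01, 0.08, -0.16] shift [-0.0666, -0.0004, 0.0003]
```

Emit:
carry_out(rows=[[[0, 0, 0], [0.001, 0, 0], 0], [[0, 0, 0], [0.001, 0, 0], 0], [[0, 0, 0], [0.001, 0, 0], 0]])

```text
time_s: 20.95
ee_pos: [0.5046, -0.3461, 0.0625]
ee_rot: [-1.177, -1.26, 1.263]
contact_force: [0.2, 1.5, 3.3]
grip_width: 0.132
```

```bash
python3 b.py k5 notch; python3 - <<'E'
from h import *
go([.509,-.4135,.0630],93.95)
i=cv2.imread('pics/k5.png')
cv2.imwrite('pics/k5c.png',cv2.resize(i[80:240,260:460],None,fx=4,fy=4,interpolation=cv2.INTER_CUBIC))
E
```

```text
notch [([355.8, 116.9, 63.1, 63.6], 0.85)]
t 21.05 pos [ 0.5046 -0.3461  0.0625] yaw 94.02 F [0.4 0.6 5.3] w 0.129 q [-0.34  0.49 -0.03  0.   -1.05 -1.16]
turn [0.01, 0.07, -0.16] shift [-0.0676, -0.0004, 0.0003]
```

View pics/k5c.png

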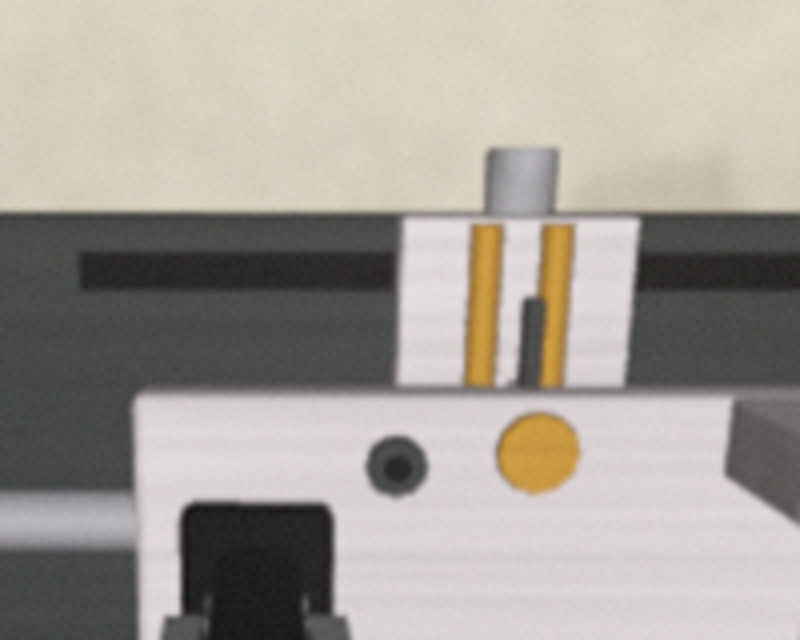

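```bash
python3 - <<'E'
from h import *
i=cv2.imread('pics/k5.png')
cv2.imwrite('pics/k5d.png',cv2.resize(i[80:340,240:560],None,fx=2.3,fy=2.3,interpolation=cv2.INTER_CUBIC))
s=snap('side','k5s.png')
cv2.imwrite('pics/k5sc.png',cv2.resize(s['image'][110:210,270:400,::-1],None,fx=5,fy=5,interpolation=cv2.INTER_CUBIC))
go([.509,-.4135,.0630],93.95)
E
```

```text
t 21.1 pos [ 0.5046 -0.3461  0.0625] yaw 94.02 F [-0.3  1.   3.3] w 0.13 q [-0.34  0.49 -0.03  0.   -1.05 -1.16]
turn [0.01, 0.07, -0.16] shift [-0.0676, -0.0003, 0.0003]
```

View pics/k5d.png

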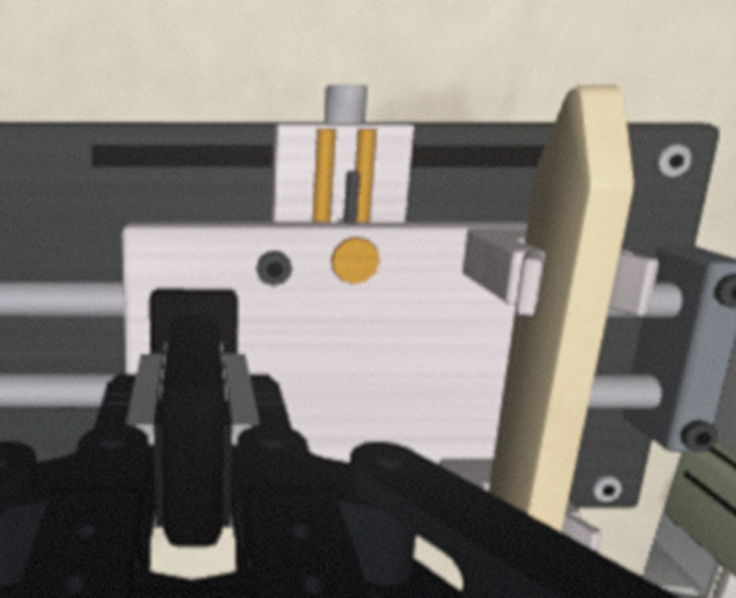

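View pics/k5sc.png

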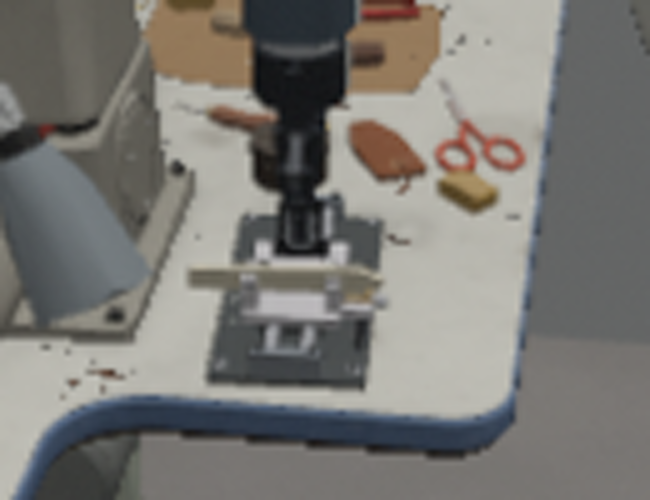

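```bash
python3 - <<'E'
from h import *
import pickle
s=pickle.load(open('k5.pkl','rb'));a=np.radians(3.95)
ex=np.array([np.cos(a),np.sin(a)]);ey=np.array([-np.sin(a),np.cos(a)])
o=np.array([508.1,-372.9])+67*ey
i=cv2.resize(cv2.imread('pics/k5.png')[80:340,240:560],None,fx=2.3,fy=2.3,interpolation=cv2.INTER_CUBIC)
def dot(x,y,z,c):
    u,v=proj(s,np.r_[o+x*ex+y*ey,z]/1e3); cv2.circle(i,(int((u-240+.4)*2.3),int((v-80+.4)*2.3)),3,c,-1)
for x in np.linspace(-66,30,9):
    for z,c in((70,(0,0,255)),(48,(255,0,0))):
        for y in((34.5,42.5) if z==70 else (34.5,)): dot(x,y,z,c)
dot(-30.5,0,36,(0,255,0)); dot(-38,-58,36,(0,255,0))
for dy in(-12,12): dot(-38,40+dy,68,(0,255,255)); dot(-26,40+dy,68,(0,255,255))
cv2.imwrite('pics/k5e.png',i)
E
```

```text
(no output)
```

View pics/k5e.png

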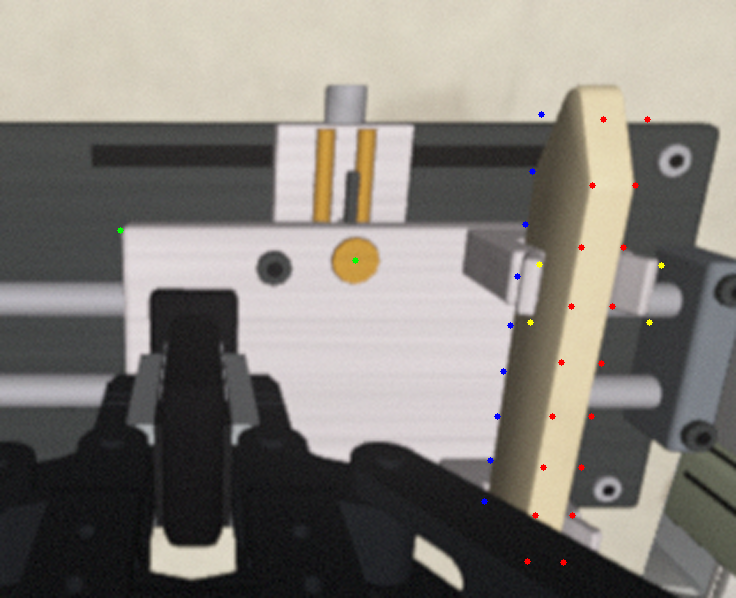

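```bash
python3 -c "
from h import *
print(sign_off()); st=read_state(); print(st['ee_pos'],st['contact_force'],st['grip_width'],st['time_s'])"
```

```text
the job is handed in; nothing more can be done
None
the job is handed in; nothing more can be done
```

The bone folder is seated in both slotted posts and let go. The carriage is in the notch with the gripper still holding the grip plate. I handed the job in at about 21 s of the 72 s; no verdict is reported.

**What I did:**
- Measured the gauge, carriage, notch and rest from pairs of wrist-camera views.
- Gripped the folder across its middle and pressed it into the slots until the floors pushed back with about 12 N at the expected height, then let go.
- Gripped the plate and slid the carriage about 67.6 mm. It met about 7 N at the first ridge before going over.

**Last checks:**
- **Folder:** in the last wrist view it stands upright on the slot floors, and an upright folder projected into that picture matches it to about 1–2 mm. It leans on the −y slot walls, roughly 1.5 mm off centre. One single-view reading put it nearly 4 mm off, close to the limit, but a closer view straight down showed about 1 mm.
- **Notch:** the along-rod force was about 1 N at the end, close to zero. My estimates of the travel needed ranged from 66.0 to 68.1 mm, so the pointer should be within about 1.5 mm of the notch. In the last picture the tab looks nearer the second ridge; I put that down to its sitting higher than the ridges, but did not measure its height.
- **Grip and force:** the fingers stopped at about 11 mm on the 12 mm plate. A steady 3–5 N upward force stayed on the tool after gripping, which I left.
- **Bystanders:** I never touched the wax block, tape measure or dye tin. I did not measure their positions again at the end.

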